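Shut the recipe box and hold a spring clip open over the card

ROBOT

A 6-joint arm with a two-finger parallel gripper is mounted at the origin on a cart in front of the work surface, level with it; the furniture and walls round the work are solid. World frame = base frame: x ahead of the robot, y to its left, z up, the work surface at z = 0. Lengths are in mm, angles in degrees, forces in N, time in s.
With the tool pointing down it reaches from about 350 to 850 mm from the base axis. Payload 8.1 kg.
Tool frame: the origin (TCP) lies at the very end of the fingers, on their centre line; the grasp point (between the pads) lies r.tcp_to_grasp behind it (r.tcp_to_grasp is the distance from the TCP to the grasp point, in mm); z points along the fingers, y is the line along which they close (so a half turn about z gives the same grasp; the last joint's range is limited). The gripper opens to 85 mm and grips with 20 to 120 N. Pads are 22 mm wide; open, the fingers measure 114 mm over their backs; the gripper's body (76 mm by 85 mm) begins 54 mm behind the grasp point. The pads swing forward as they close: fully open they stand 13 mm farther back than shut.
Start: joints at [-81.383, 7.471, 85.268, -0, 87.261, -4.893], TCP at [140.193, -583.396, 231.292] pointing down, gripper open.
Joint ranges: [-169.43, 169.43], [-51.17, 129.36], [1.28, 143.12], [-76.62, 256.62], [0, 156.53], [-152.29, 152.29]. Speed limits (degrees/s): [136.94, 136.94, 159.86, 180, 180, 180].

INTERFACE

Orientations are given as [roll, pitch, yaw] about the fixed x, y, z axes, in that order (R = Rz(yaw) Ry(pitch) Rx(roll)).
In Python, from bench import sense, viewer, order, r gives the robot as it stands.
- The arm moves only by the tool carry_out, never from a script. Its argument "increments" is one flat list of numbers, 7 for each row, row after row: the shift along the tool's x, y, z as a fraction of full scale, then the turn, a rotation vector about the tool's x, y, z as a fraction of full scale, then the opening, from -1 (shut) to 1 (fully open). A call has exactly 10 rows; each row is the pose to reach, as a shift and turn from the pose commanded when the call began, along the tool's axes at that moment, turning the shorter way round; what a row does not reach only later rows make up. Full scale, the value 1, is 400 mm for a shift and 2 pi rad for a turn. A row lasts 1/8 s, in which the tool goes at most 62.5 mm and 10.7 degrees, less where a joint would pass 70% of its speed; a pose out of reach is approached as far as the arm can. A call with a number of a shift or a turn outside -1 to 1 is refused whole. A call with a gripper value outside its range is refused whole. The fingers move at their own pace and stop on an object; "force" is the grip in N (left out, the last holds). Time passes only in rows, so rows that repeat a pose let the fingers close, or fill a call up. It gives the time, the measured TCP pose, the force, the opening and the grip force at its end, in the units of the state.
- sense(): the state, without advancing time (a new reading comes with each control period).
- viewer.snapshot(name): name is "scene" or "top" or "wrist"; returns the picture (400x640x3 uint8, red, green, blue); there is no depth.
- viewer.get_calibration(name): a dict with "fx", "fy", "cx", "cy" (pixels), "k1" (the pictures are not rectified: a ray, as slopes to the right and down, at radius r is drawn at 1 + k1 r^2 times it, then the intrinsics apply), "R" (3x3) and "t" (3): a world point X has camera coordinates R X + t. Camera axes: x right, y down, z forward; pixel columns grow to the right and rows downward; lengths in mm; the calibration is good to about 2 mm. A picture is of the moment at which its call begins: read the wrist's pose just before it. get_calibration takes no time and is no camera call; for the wrist camera it gives the pose at the moment of the call.
- order.hand_in(): hands the job in; it is judged then, once.
The state is a dict: "time": time; "joint_pos": joint angles; "qd": joint speeds; "joint_efforts": joint torques, N m; "tool_pos": TCP position; "tcp_rot": TCP orientation; "ft_force": force on the tool from outside, world axes, zero at the start; "wrist_torque": the same for the moment, N m; "finger_gap": finger opening in mm; "grip_force": force on a finger pad.
Only numpy, scipy, OpenCV 4.12 (cv2) and the standard library are available. Lean on these libraries where they do the work, as an engineer would, in place of code of your own. Each camera call takes 0.05 s, during which the arm holds its last target. There are 200 camera calls.

TASK

Gently lower the lid of the recipe box until it is fully closed, so that the recipe card fixed in the lid stands upright. Then pick up the spring clip by its two handles, squeeze them so that its jaws gape wide, and bring it down over the top edge of the card with one jaw on each side and neither touching the card. Finish while holding it there, gaping and carried by the gripper alone, ready for a second card to be slipped in; leave the other things alone.

Things in the scene. Friction and masses are not known exactly. Their poses are not given: they have to be found in the camera images.
- recipe_box: Painted tin recipe box, 98 (x) x 145 (y) x 97 mm high when shut, fixed on the wooden cover board over the burners (board top at z = 0.045). Origin under it at board height; x points from the front to the hinge side, y along its width, z up. The box's middle in y lies at y = +0.0064 of this frame. Walls are 2 mm.
- recipe_box_lid (a joint): Lid hinge, rad: 0 = closed, up to 1.66 open; starts at 1.1 to 1.5. Axis: along the box's y through point lid_hinge. Stiff: the lid stays where it is left; about 3 N at its free front edge moves it. Close it by pushing that edge from behind (+x side), then down. Closed, its top is 97 mm above the board, flat and free in front of the card (box x -0.050 to 0.010).
- lid_hinge (a point): Middle of the lid's hinge axis: in the box frame at x = 0.0536, y = 0.0064, z = 0.083.
- lid_front (a point): Middle of the upper front edge of the lid; axes are the lid's, equal to the box's when closed. Closed it lies at x = -0.050, y = 0.0064, z = 0.0972 of the box frame. The skirt of the lid hangs 23 mm below the lid's top there.
- card_edge (a point): Middle of the card's top edge, 80 mm up the card from its foot; axes as point card_foot.
- clip: Steel spring clip, 65 g, standing upright on its closed jaws on the board: 83 mm high, 64 mm long along its y. Two mirrored arms, at +x and -x, turn on a sprung pin along y. Origin: underside, midway between the jaws; z up. This frame belongs to the +x arm and leans with it when the clip is squeezed.
- clip_arm (a joint): Opening angle of the clip, rad: 0 = closed (spring pushes here), 0.64 = stop, handles fully squeezed; each arm then leans 0.32, the jaw lips gape 29 mm between their inner faces, and the clear throat is 33 mm deep from the lips' undersides up to the pin.
- jaw_front (a point): Middle of the underside of the +x jaw's lip. The lip is 15 mm thick (x), 64 mm long (y), 10 mm high; this point lies 7.5 mm outside its inner face.
- jaw_back (a point): The same point of the -x jaw.
- salt_shaker: Bystander: salt shaker, 44 x 44 x 90 mm, on the board between box and clip; origin at its foot.
- teaspoon: Bystander: steel teaspoon, 132 x 26 x 9 mm, lying near the board's front edge.
- tea_light: Bystander: tea light, 38 mm across, 15 mm high, at the back of the board.
- garlic: Bystander: garlic bulb, 53 mm, at the back left of the board.
- oil_jar: Bystander: small oil bottle with cork, 48 x 48 x 112 mm, at the back right of the board.
- mug: Bystander: mug, 82 x 112 x 94 mm, on the worktop left of the board.
- clip_pin (a point): Middle of the clip's pin, 42 mm above the feet. From here the two handles rise, splayed in x: 53 mm wide over their rolled ends (81 mm above the feet), 44 mm long in y. Take them from above and squeeze along the clip's x, about 70 mm above the feet: 3 N starts to open the jaws, about 12 N reaches the stop, where the handles are parallel and 25 mm wide over all.
- card_foot (a point): Stiff recipe card, 127 mm wide (its y), 3 mm thick (its x), fixed in a wooden rail (16 x 134 x 10 mm) on the lid's top: points backward while the lid is open, stands upright, broad side to the front, when it is closed. Origin: middle of the card's foot on the lid's top, at x = 0.022, y = 0.0064, z = 0.0972 of the box frame when closed; z runs up the card.

How it is judged (in metres and radians):
On the way, in this order (a step that is already met when the one before it is completed fails the run):
1. the lid of the recipe box is fully closed (value of joint recipe_box_lid below 0.03 rad), for 0.2 s.
2. the clip is squeezed open and lifted off the board (value of joint clip_arm above 0.4 rad and height (world z) of clip above 0.1 m and contact force between the fingers and clip above 2 N), for 0.2 s.
At the end, for the whole second after the job is handed in: Lid closed (under 0.04 rad); the fingers hold the clip still, squeezed open past 0.40 rad; one jaw on each side of the card, both at least 6 mm below its top edge and within 50 mm of its middle; the clip touches neither card nor box (value of joint recipe_box_lid below 0.04 rad and value of joint clip_arm above 0.4 rad and contact force between the fingers and clip above 2 N and contact force between clip and recipe_box below 0.3 N and ((x of jaw_front in the frame of card_edge above 0.01 m and x of jaw_back in the frame of card_edge below -0.01 m) or (x of jaw_back in the frame of card_edge above 0.01 m and x of jaw_front in the frame of card_edge below -0.01 m)) and z of each of jaw_front, jaw_back in the frame of card_edge below -0.006 m and y of jaw_front in the frame of card_edge between -0.05 and 0.05 m and y of jaw_back in the frame of card_edge between -0.05 and 0.05 m and linear speed of clip below 0.03 m/s); the arm keeps its last pose, push and grip.
It fails at once if the lid is slammed (faster than 3 rad/s) (velocity of joint recipe_box_lid below -3 rad/s).
It fails at once if a bystander is moved more than 30 mm (distance of any of salt_shaker, teaspoon, tea_light, garlic, oil_jar, mug from where it was at the start of the episode above 0.03 m).
It also fails if it takes over 64 s, if anything falls off the work surface, if the arm or the gripper's body presses on something with over 40 N, if the wrist force passes 120 N, or if a joint passes its speed limit or range.

## Working session

There is one attempt and no reset: what is moved stays moved. The work goes in short steps, Python scripts to look and compute and a tool call to move; the robot and the scene stay as the last step left them, time stands still between calls to the robot, and variables do not carry over. Pictures are saved under pics/ and viewed, at most 10 in all, crops included, and the job is handed in when it is done.

Besides the shell and the picture viewer there is one more tool, called by a JSON object that holds its "fn" and its "kwargs". carry_out: Moves the arm, as the interface text tells. Its arguments: {"type":"object","properties":{"increments":{"type":"array"},"force":{"type":"number"}},"required":["increments"]}

```bash
ls; mkdir -p pics; python3 - <<'E'
from bench import sense, viewer, order, r
import cv2, numpy as np
s=sense(); print({k:np.round(v,2).tolist() for k,v in s.items()}, r.tcp_to_grasp)
for n in("scene","top"):
    im=viewer.snapshot(n); cv2.imwrite(f"pics/{n}0.png",im[:,:,::-1])
    c=viewer.get_calibration(n); print(n,{k:np.round(v,3).tolist() for k,v in c.items()})
E
```

```text
pics
{'time': 0.0, 'joint_pos': [-81.38, 7.52, 85.33, -0.0, 87.26, -4.89], 'qd': [0.03, -0.01, -0.08, 0.03, -0.08, -0.07], 'joint_efforts': [0.0, -56.94, -50.06, 0.0, 0.01, -0.0], 'tool_pos': [140.12, -582.84, 230.23], 'tcp_rot': [-179.89, -0.01, 13.51], 'ft_force': [0.07, 0.27, -0.71], 'wrist_torque': [-0.01, 0.01, -0.02], 'grip_force': 0.0, 'finger_gap': 85.27} 18.700000000000003
scene {'fx': 385.131, 'fy': 385.131, 'cx': 316.45, 'cy': 200.839, 'k1': -0.088, 'R': [[-0.869, -0.494, -0.015], [-0.277, 0.512, -0.813], [0.409, -0.703, -0.582]], 't': [533.071, 283.146, 1018.245]}
top {'fx': 374.926, 'fy': 374.926, 'cx': 322.299, 'cy': 198.523, 'k1': 0.011, 'R': [[0.008, -1.0, -0.011], [-0.997, -0.007, -0.077], [0.077, 0.012, -0.997]], 't': [41.0, 593.275, 1126.835]}
```

View pics/scene0.png

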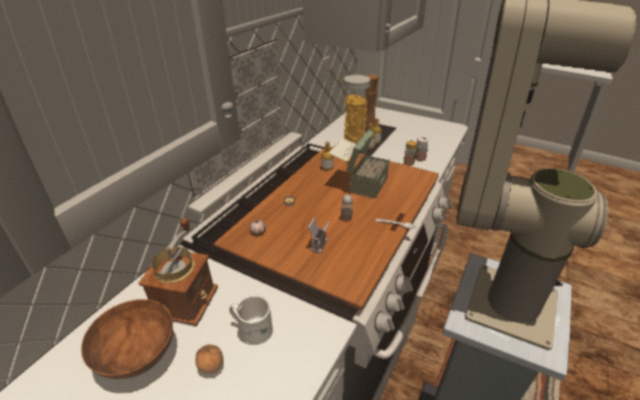

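View pics/top0.png

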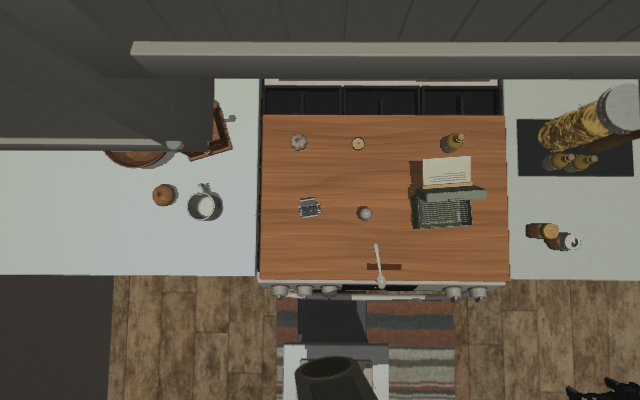

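The scene view shows the box with its lid up (~370,165), the clip (~318,237) and the shaker (~347,208). The top view shows the box (415-485,185-228), clip (310,208), shaker (364,213), oil jar (452,143) and spoon (380,265). Next I'll take enlarged crops.

```bash
cat > h.py <<'E'
import numpy as np, cv2
from bench import sense, viewer, order, r
def ray(c,u,v):
    K=np.array([[c['fx'],0,c['cx']],[0,c['fy'],c['cy']],[0,0,1.]])
    p=cv2.undistortPoints(np.array([[[u,v]]],float),K,np.array([c['k1'],0,0,0,0.]))[0,0]
    R=np.array(c['R']);t=np.array(c['t']); d=R.T@np.array([p[0],p[1],1]); return -R.T@t, d/np.linalg.norm(d)
def plane(c,u,v,z):
    o,d=ray(c,u,v); return o+d*(z-o[2])/d[2]
def tri(c1,p1,c2,p2):
    o1,d1=ray(c1,*p1);o2,d2=ray(c2,*p2)
    s=np.linalg.lstsq(np.c_[d1,-d2],o2-o1,rcond=None)[0]
    a=o1+d1*s[0];b=o2+d2*s[1]; return (a+b)/2,np.linalg.norm(a-b)
def proj(c,X):
    R=np.array(c['R']);t=np.array(c['t']); p=R@np.array(X)+t; p=p[:2]/p[2]
    p=p*(1+c['k1']*(p@p)); return np.array([c['fx']*p[0]+c['cx'],c['fy']*p[1]+c['cy']])
E
python3 - <<'E'
import cv2,numpy as np
t=cv2.imread('pics/top0.png'); s=cv2.imread('pics/scene0.png')
a=cv2.resize(t[148:238,400:500],(444,400),interpolation=cv2.INTER_CUBIC)
b=cv2.resize(t[190:225,290:330],(356,312),interpolation=cv2.INTER_CUBIC)
c=cv2.resize(s[125:205,335:400],(244,300),interpolation=cv2.INTER_CUBIC)
d=cv2.resize(s[210:260,295:340],(270,300),interpolation=cv2.INTER_CUBIC)
m=np.zeros((600,800,3),np.uint8); m[:400,:444]=a; m[:312-12,444:]=b[:300]; m[300:,530:800]=d[:, :270]
m[400:600,:163]=cv2.resize(c,(163,200))
cv2.imwrite('pics/m1.png',m)
from h import *
c=viewer.get_calibration('top')
for n,u,v,z in [('clip',310,208,90),('shaker',364,213,135),('jar',452,143,140),('boxFL',414,229,120),('boxFR',471,226,120)]: print(n,plane(c,u,v,z).round(1))
E
```

```text
clip [560.1  80.1  90. ]
shaker [545.2 -70.9 135. ]
jar [ 740.9 -313.7  140. ]
boxFL [ 502.4 -211.1  120. ]
boxFR [ 512.1 -368.7  120. ]
```

View pics/m1.png

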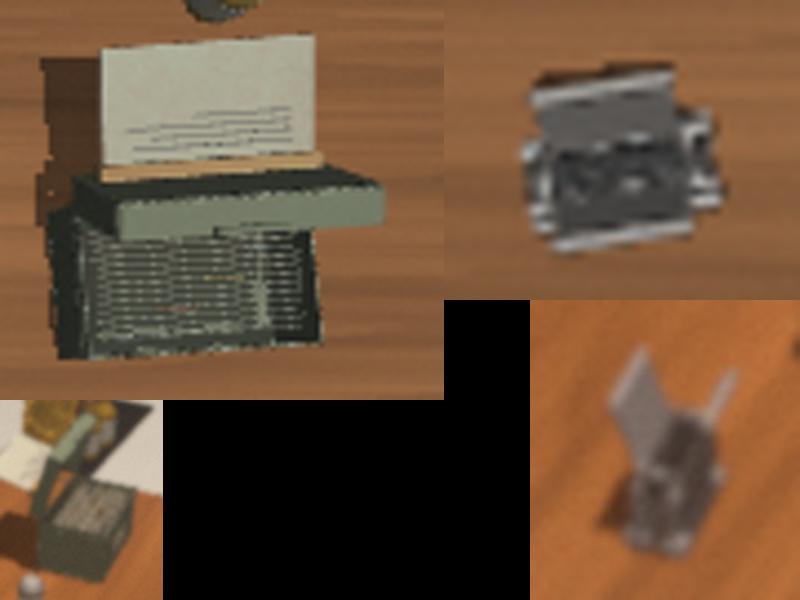

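The crops show the lid's front edge as a pale strip, midpoint ≈ top px (456,192). The box front rim runs from ≈ (419.8,228) to (472.5,225.3), and the clip's handles are ≈ 53 mm apart in x with a yaw of roughly +8°. I'll go above the box for a closer wrist view.

```bash
cat >> h.py <<'E'
from scipy.spatial.transform import Rotation as Ro
def goto(p,yaw,roll=180,pitch=0):
    """shift/turn fractions (tool axes) from the present pose to world p, yaw"""
    s=sense(); R0=Ro.from_euler('xyz',s['tcp_rot'],degrees=True); R1=Ro.from_euler('xyz',[roll,pitch,yaw],degrees=True)
    d=R0.inv().apply(np.array(p)-s['tool_pos'])/400; w=(R0.inv()*R1).as_rotvec()/(2*np.pi)
    print('t',round(s['time'],2),'from',np.round(s['tool_pos'],1),np.round(s['tcp_rot'],1),'->',np.round(d,4),np.round(w,4)); return d,w
E
python3 - <<'E'
from h import *
s=sense();c=viewer.get_calibration('wrist'); R=np.array(c['R']);t=np.array(c['t'])
T=Ro.from_euler('xyz',s['tcp_rot'],degrees=True)
print('cam in tool',T.inv().apply(-R.T@t-s['tool_pos']).round(1),'axis',T.inv().apply(R[2]).round(3),'imgx',T.inv().apply(R[0]).round(3),c['fx'])
c=viewer.get_calibration('top')
for p in((419.8,228),(472.5,225.3)): print(plane(c,*p,125).round(1))
for z in (215,230,240): print(plane(c,456.4,192,z).round(1))
goto((500,-290,420),90)
E
```

```text
cam in tool [  73.2    0.2 -143.2] axis [-0.288 -0.     0.958] imgx [-0.001  1.    -0.   ] 310.57279388513126
[ 505.3 -226.   125. ]
[ 514.1 -370.9  125. ]
[ 597.4 -297.4  215. ]
[ 595.9 -292.3  230. ]
[ 595.  -288.8  240. ]
t 0.1 from [ 140.1 -582.9  230.3] [-179.9   -0.    13.5] -> [ 1.0459 -0.5026 -0.4732] [-2.000e-04 -2.000e-04 -2.125e-01]
```

```bash
python3 - <<'E'
from h import *
goto((480,-250,400),90)
E
```

```text
t 0.1 from [ 140.1 -582.9  230.3] [-179.9   -0.    13.5] -> [ 1.0207 -0.6114 -0.423 ] [-2.000e-04 -2.000e-04 -2.125e-01]
```

{"fn": "carry_out", "kwargs": {"increments": [0.1, -0.06, -0.15, 0, 0, -0.02, -1, 0.25, -0.15, -0.25, 0, 0, -0.05, -1, 0.38, -0.23, -0.35, 0, 0, -0.08, -1, 0.5, -0.31, -0.42, 0, 0, -0.11, -1, 0.62, -0.38, -0.42, 0, 0, -0.14, -1, 0.75, -0.46, -0.42, 0, 0, -0.17, -1, 0.87, -0.53, -0.42, 0, 0, -0.2, -1, 1, -0.61, -0.42, 0, 0, -0.2125, -1, 1, -0.61, -0.42, 0, 0, -0.2125, -1, 1, -0.61, -0.42, 0, 0, -0.2125, -1], "force": 30}}

```text
time: 1.35
tool_pos: [473.0, -251.1, 398.6]
tcp_rot: [-179.9, -0.0, 90.2]
ft_force: [0.3, -0.5, -0.2]
finger_gap: -0.0
grip_force: 0.0
```

```bash
python3 - <<'E'
from h import *
s=sense();print(s['time'],s['tool_pos'],s['tcp_rot'],s['finger_gap'],s['qd'])
c=viewer.get_calibration('wrist'); im=viewer.snapshot('wrist'); cv2.imwrite('pics/w1.png',im[:,:,::-1])
np.save('w1.npy',c,allow_pickle=True)
E
```

```text
1.35 [ 473.00970805 -251.14712092  398.61640212] [-1.79946920e+02 -4.84720491e-02  9.01903113e+01] -0.038600637566700874 [-2.82123329 -0.64828136  0.34848633 -0.97062714  0.12098025 -1.26628207]
```

View pics/w1.png

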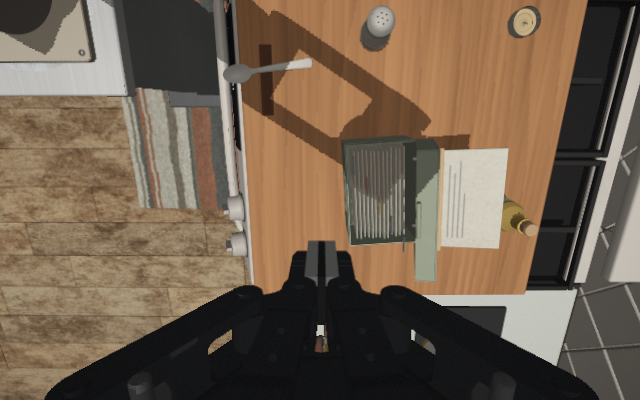

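The wrist view shows the open box, front rim from (342,140) to (350,245). The pale lid front skirt covers (415–438, 140–281) and the cream card (440–508,148–248). I'll triangulate the card and skirt corners with the top view.

```bash
python3 - <<'E'
from h import *
cw=np.load('w1.npy',allow_pickle=True).item(); ct=viewer.get_calibration('top')
w=cv2.imread('pics/w1.png'); t=cv2.imread('pics/top0.png')
def quad(im,mask,roi):
    x0,y0,x1,y1=roi; m=np.zeros(mask.shape,np.uint8); m[y0:y1,x0:x1]=mask[y0:y1,x0:x1]*255
    m=cv2.morphologyEx(m,cv2.MORPH_CLOSE,np.ones((5,5)));cs,_=cv2.findContours(m,0,2); c=max(cs,key=cv2.contourArea)
    return cv2.boxPoints(cv2.minAreaRect(c)).round(1).tolist(), cv2.contourArea(c), cv2.approxPolyDP(c,3,True)[:,0].tolist()
for n,im,rc,rs in(('w',w,(425,130,530,260),(400,120,450,290)),('t',t,(410,148,490,190),(410,180,495,210))):
    b,g,r_=[im[:,:,i].astype(int) for i in range(3)]
    card=(r_>140)&(g>130)&(b>110); strip=(g>r_+6)&(g>85)
    print(n,'card',quad(im,card,rc)); print(n,'strip',quad(im,strip,rs))
E
```

```text
w card ([[425.0, 148.0], [508.0, 148.0], [508.0, 259.0], [425.0, 259.0]], 7326.0, [[508, 148], [441, 149], [439, 173], [425, 187], [425, 259], [436, 259], [440, 246], [498, 248]])
w strip ([[427.0, 256.0], [430.5, 253.89999389648438], [433.8999938964844, 259.5], [430.3999938964844, 261.6000061035156]], 9.0, [[427, 256], [433, 260]])
t card ([[421.5, 158.6999969482422], [470.0, 155.3000030517578], [472.0, 184.89999389648438], [423.5, 188.1999969482422]], 1181.0, [[470, 156], [423, 159], [424, 184], [427, 188], [432, 183], [440, 183], [441, 187], [446, 182], [456, 186], [457, 182], [469, 181], [470, 185]])
t strip ([[426.5, 193.3000030517578], [484.79998779296875, 189.1999969482422], [485.6000061035156, 201.10000610351562], [427.29998779296875, 205.1999969482422]], 412.0, [[485, 192], [431, 193], [427, 201], [459, 203], [460, 199], [485, 197]])
```

```bash
python3 - <<'E'
from h import *
cw=np.load('w1.npy',allow_pickle=True).item(); ct=viewer.get_calibration('top')
P=[]
for n,a,b in(('cardL',(508,148.5),(422.5,159)),('cardR',(499,248.5),(470.7,155.7)),('lidL',(438.5,138.5),(426.8,194)),('lidR',(436,281),(486,190))):
    x,e=tri(cw,a,ct,b); P.append(x); print(n,x.round(1),round(e,1))
print(np.linalg.norm(P[0]-P[1]),np.linalg.norm(P[2]-P[3]))
for p in((342.5,141),(350.5,244.5)): print(plane(cw,*p,125).round(1))
w=cv2.imread('pics/w1.png')[120:300,330:530]; cv2.imwrite('pics/w1c.png',cv2.resize(w,None,fx=3.3,fy=3.3,interpolation=cv2.INTER_CUBIC))
E
```

```text
cardL [ 688.5 -222.6  181.1] 2.5
cardR [ 696.5 -347.4  186.2] 1.5
lidL [ 586.7 -210.7  243.5] 9.4
lidR [ 600.5 -362.8  237.9] 0.6
125.17907021938323 152.80610852162803
[ 500.7 -221.7  125. ]
[ 515.7 -371.4  125. ]
```

View pics/w1c.png

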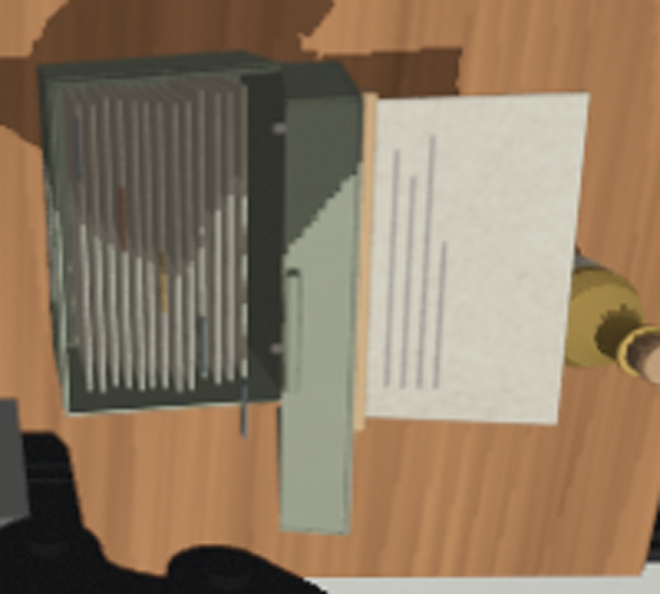

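The crop shows the lid's front edge from full px (440,149.4) to (436.1,281.5), so I'm correcting my left lid corner.

```bash
python3 - <<'E'
from h import *
from scipy.optimize import least_squares
cw=np.load('w1.npy',allow_pickle=True).item(); ct=viewer.get_calibration('top')
obs={'cardL':((508,148.5),(422.5,159)),'cardR':((499,248.5),(470.7,155.7)),'lidL':((440,149.4),(426.8,194)),'lidR':((436.1,281.5),(486,190))}
for n,(a,b) in obs.items():
    x,e=tri(cw,a,ct,b); print(n,x.round(1),round(e,1))
# box pose from measured points and the given geometry
def model(q):
    x,y,yaw,th=q; out={}
    for n,(lx,ly,lz) in {'cardL':(22,63.5,177.2),'cardR':(22,-63.5,177.2),'lidL':(-50,74,97.2),'lidR':(-50,-74,97.2)}.items():
        dx,dz=lx-53.6,lz-83; X=53.6+dx*np.cos(th)+dz*np.sin(th); Z=83-dx*np.sin(th)+dz*np.cos(th); Y=ly+6.4
        c,s=np.cos(yaw),np.sin(yaw); out[n]=np.array([x+c*X-s*Y,y+s*X+c*Y,45+Z])
    return out
def res(q):
    m=model(q); return np.concatenate([np.r_[proj(cw,m[n])-a,proj(ct,m[n])-b] for n,(a,b) in obs.items()])
f=least_squares(res,[560,-295,0.05,1.3]); print(f.x.round(3),np.degrees(f.x[2]),f.fun.round(1))
print({k:v.round(1) for k,v in model(f.x).items()})
q=f.x;c,s=np.cos(q[2]),np.sin(q[2])
for X,Y in((-49,79),(-49,-66)): print('rim',(q[0]+c*X-s*Y).round(1),(q[1]+s*X+c*Y).round(1))
np.save('box.npy',f.x)
E
```

```text
cardL [ 688.5 -222.6  181.1] 2.5
cardR [ 696.5 -347.4  186.2] 1.5
lidL [ 590.3 -218.1  232.8] 0.7
lidR [ 600.3 -362.5  239. ] 1.1
[ 5.57548e+02 -3.02481e+02  7.70000e-02  1.30300e+00] 4.427077682940233 [ 0.3 -1.   0.6 -0.1 -0.4 -0.4  0.5 -0.2  0.1  0.7  0.5 -0.3 -0.6 -0.6
  0.7 -0.5]
{'cardL': array([ 687.8, -222.3,  183.4]), 'cardR': array([ 697.6, -348.9,  183.4]), 'lidL': array([ 591.1, -219.2,  231.7]), 'lidR': array([ 602.5, -366.8,  231.7])}
rim 502.6 -227.5
rim 513.8 -372.1
```

```bash
cat >> h.py <<'E'
def boxw(X,Y,Z):
    q=np.load('box.npy'); c,s=np.cos(q[2]),np.sin(q[2]); return np.array([q[0]+c*X-s*Y,q[1]+s*X+c*Y,45+Z])
def lidpt(lx,th):
    return 53.6+lx*np.cos(th)+14.2*np.sin(th), 83-lx*np.sin(th)+14.2*np.cos(th)
E
python3 - <<'E'
from h import *
goto(boxw(74,6.4,350),94.4); d,_=goto(boxw(74,6.4,172),94.4)
p0=boxw(74,6.4,172); R=Ro.from_euler('xyz',[180,0,94.4],degrees=True)
for th in np.linspace(1.35,0,19):
    k=np.clip((0.6-th)/0.6,0,1); lx=-88-20*k
    X,Z=lidpt(lx,th)
    if lx<-103.6: Z=lidpt(-103.6,th)[1]
    print(th.round(2),(X+14.5).round(1),Z.round(1),(R.inv().apply(boxw(X+14.5,6.4,Z)-p0)/400).round(4))
E
```

```text
t 1.4 from [ 472.3 -252.2  398.7] [-179.9   -0.    90.1] -> [-0.0962  0.3963  0.0089] [-0.0002 -0.0001 -0.0119]
t 1.4 from [ 472.3 -252.2  398.7] [-179.9   -0.    90.1] -> [-0.0963  0.3968  0.4539] [-0.0002 -0.0001 -0.0119]
1.35 62.7 172.0 [-0.     -0.0283  0.0001]
1.28 56.0 171.3 [-0.     -0.0449  0.0017]
1.2 49.4 170.2 [-0.     -0.0614  0.0046]
1.12 43.0 168.5 [-0.     -0.0776  0.0087]
1.05 36.6 166.4 [-0.     -0.0934  0.014 ]
0.98 30.5 163.8 [-1.000e-04 -1.088e-01  2.050e-02]
0.9 24.5 160.8 [-1.000e-04 -1.237e-01  2.810e-02]
0.82 18.8 157.3 [-1.00e-04 -1.38e-01  3.68e-02]
0.75 13.4 153.4 [-1.000e-04 -1.515e-01  4.660e-02]
0.68 8.3 149.1 [-1.000e-04 -1.643e-01  5.730e-02]
0.6 3.5 144.4 [-1.000e-04 -1.763e-01  6.900e-02]
0.52 -3.1 140.6 [-1.000e-04 -1.927e-01  7.840e-02]
0.45 -9.5 136.2 [-1.000e-04 -2.087e-01  8.940e-02]
0.38 -15.6 131.2 [-1.000e-04 -2.239e-01  1.020e-01]
0.3 -21.3 125.5 [-1.000e-04 -2.383e-01  1.162e-01]
0.22 -26.7 119.3 [-1.000e-04 -2.517e-01  1.318e-01]
0.15 -31.6 112.4 [-1.000e-04 -2.641e-01  1.489e-01]
0.07 -36.0 104.9 [-1.000e-04 -2.751e-01  1.677e-01]
0.0 -39.9 97.2 [-1.000e-04 -2.847e-01  1.870e-01]
```

{"fn": "carry_out", "kwargs": {"increments": [-0.03, 0.1, 0, 0, 0, -0.004, -1, -0.06, 0.23, 0, 0, 0, -0.008, -1, -0.09, 0.36, 0, 0, 0, -0.012, -1, -0.0965, 0.397, 0.05, 0, 0, -0.012, -1, -0.0965, 0.397, 0.17, 0, 0, -0.012, -1, -0.0965, 0.397, 0.29, 0, 0, -0.012, -1, -0.0965, 0.397, 0.4, 0, 0, -0.012, -1, -0.0965, 0.397, 0.454, 0, 0, -0.012, -1, -0.0965, 0.397, 0.454, 0, 0, -0.012, -1, -0.0965, 0.397, 0.454, 0, 0, -0.012, -1]}}

```text
time: 2.65
tool_pos: [631.7, -292.1, 220.5]
tcp_rot: [179.8, 0.1, 94.3]
ft_force: [-0.1, -0.6, 0.1]
finger_gap: -0.3
grip_force: 0.0
```

{"fn": "carry_out", "kwargs": {"increments": [0, -0.028, 0, 0, 0, 0, -1, 0, -0.045, 0.002, 0, 0, 0, -1, 0, -0.061, 0.005, 0, 0, 0, -1, 0, -0.078, 0.009, 0, 0, 0, -1, 0, -0.093, 0.014, 0, 0, 0, -1, 0, -0.109, 0.02, 0, 0, 0, -1, 0, -0.124, 0.028, 0, 0, 0, -1, 0, -0.138, 0.037, 0, 0, 0, -1, 0, -0.1515, 0.0465, 0, 0, 0, -1, 0, -0.164, 0.057, 0, 0, 0, -1]}}

```text
time: 3.9
tool_pos: [565.1, -296.2, 194.6]
tcp_rot: [-180.0, -0.0, 94.3]
ft_force: [-0.1, -0.3, 3.6]
finger_gap: -0.2
grip_force: 1.4
```

```bash
python3 - <<'E'
from h import *
s=sense(); print(s['tool_pos'],s['tcp_rot'],s['ft_force'])
p0=s['tool_pos']
R=Ro.from_euler('xyz',[180,0,94.4],degrees=True)
print('expected now',boxw(8.3,6.4,149.1))
for th in np.linspace(.6,0,9):
    k=np.clip((0.6-th)/0.6,0,1); lx=-88-20*k; X,Z=lidpt(lx,th)
    if lx<-103.6: Z=lidpt(-103.6,th)[1]
    print(th.round(2),(R.inv().apply(boxw(X+14.5,6.4,Z)-boxw(8.3,6.4,149.1))/400).round(4))
im=viewer.snapshot('scene'); cv2.imwrite('pics/s2.png',cv2.resize(im[100:240,300:480,::-1],None,fx=3,fy=3))
E
```

```text
[ 565.06449411 -296.24498873  194.58341072] [-1.79987781e+02 -6.63537090e-03  9.43246280e+01] [-0.10816297 -0.31117243  3.56159492]
expected now [ 565.32891966 -295.45938704  194.1       ]
0.6 [-0.     -0.012   0.0117]
0.52 [-0.     -0.0285  0.0211]
0.45 [-0.     -0.0444  0.0322]
0.38 [-0.     -0.0597  0.0448]
0.3 [-0.     -0.0741  0.0589]
0.22 [-0.     -0.0875  0.0746]
0.15 [-0.     -0.0998  0.0917]
0.07 [-1.000e-04 -1.108e-01  1.104e-01]
0.0 [-1.000e-04 -1.205e-01  1.298e-01]
```

View pics/s2.png

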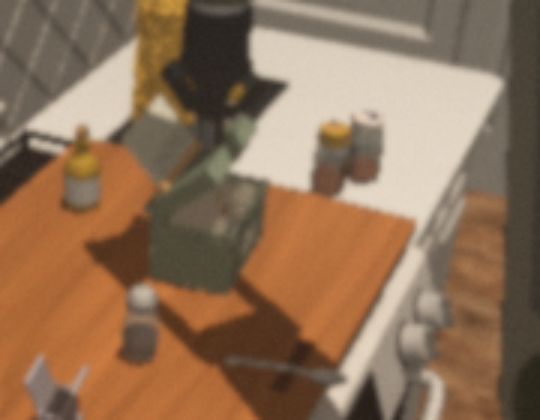

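The picture shows the lid about half closed (crop ~ (205,170)), with the fingers on its front part and the card behind clear. I'll carry on to closed.

{"fn": "carry_out", "kwargs": {"increments": [0, -0.012, 0.012, 0, 0, 0, -1, 0, -0.0285, 0.021, 0, 0, 0, -1, 0, -0.0445, 0.032, 0, 0, 0, -1, 0, -0.06, 0.045, 0, 0, 0, -1, 0, -0.074, 0.059, 0, 0, 0, -1, 0, -0.0875, 0.0745, 0, 0, 0, -1, 0, -0.1, 0.092, 0, 0, 0, -1, 0, -0.111, 0.11, 0, 0, 0, -1, 0, -0.118, 0.125, 0, 0, 0, -1, 0, -0.1205, 0.132, 0, 0, 0, -1]}}

```text
time: 5.2
tool_pos: [517.2, -299.8, 142.0]
tcp_rot: [-180.0, -0.0, 94.3]
ft_force: [-2.8, 5.1, 13.2]
finger_gap: 0.3
grip_force: 6.7
```

{"fn": "carry_out", "kwargs": {"increments": [0, 0, 0.001, 0, 0, 0, -1, 0, 0, 0.002, 0, 0, 0, -1, 0, 0, 0.002, 0, 0, 0, -1, 0, 0, 0.002, 0, 0, 0, -1, 0, 0, 0.002, 0, 0, 0, -1, 0, 0, 0.002, 0, 0, 0, -1, 0, 0, 0.002, 0, 0, 0, -1, 0, 0, 0.002, 0, 0, 0, -1, 0, 0, 0.002, 0, 0, 0, -1, 0, 0, 0.002, 0, 0, 0, -1]}}

```text
time: 6.45
tool_pos: [517.3, -299.7, 142.1]
tcp_rot: [-180.0, -0.0, 94.3]
ft_force: [-2.3, 2.5, 8.6]
finger_gap: 0.0
grip_force: 4.1
```

```bash
python3 - <<'E'
from h import *
goto((560,110,330),94.4)
E
```

```text
t 6.45 from [ 517.3 -299.7  142.1] [-180.    -0.    94.3] -> [ 1.0134  0.1838 -0.4696] [-0.0001 -0.     -0.0002]
```

{"fn": "carry_out", "kwargs": {"increments": [0, 0, -0.1, 0, 0, 0, -1, 0, 0, -0.25, 0, 0, 0, -1, 0.05, 0, -0.38, 0, 0, 0, -1, 0.18, 0.02, -0.47, 0, 0, 0, -1, 0.33, 0.05, -0.47, 0, 0, 0, -1, 0.48, 0.08, -0.47, 0, 0, 0, -1, 0.63, 0.11, -0.47, 0, 0, 0, -1, 0.78, 0.14, -0.47, 0, 0, 0, -1, 0.92, 0.17, -0.47, 0, 0, 0, -1, 1, 0.18, -0.47, 0, 0, 0, -1]}}

```text
time: 7.7
tool_pos: [558.7, 107.2, 328.8]
tcp_rot: [-179.9, -0.0, 94.5]
ft_force: [0.4, -0.1, -0.1]
finger_gap: 0.0
grip_force: 0.0
```

```bash
python3 - <<'E'
from h import *
s=sense();print(s['time'],s['tool_pos'],s['tcp_rot'])
viewer.snapshot('top');viewer.snapshot('top')
t=viewer.snapshot('top')[:,:,::-1]; cv2.imwrite('pics/top2.png',t)
c=viewer.get_calibration('wrist'); im=viewer.snapshot('wrist')[:,:,::-1]; cv2.imwrite('pics/w2.png',im)
np.save('w2.npy',c,allow_pickle=True); print(proj(c,(560,80,90)))
for X in((22,69.9,177.2),(22,-57.1,177.2)): print('card exp in top',proj(viewer.get_calibration('top'),boxw(*X)).round(1))
u,v=proj(c,(560,80,90)).astype(int); u0=max(0,min(640-220,u-110)); v0=max(0,min(400-160,v-80)); print(u0,v0)
a=cv2.resize(im[v0:v0+160,u0:u0+220],None,fx=3.6,fy=3.6,interpolation=cv2.INTER_CUBIC)[:576,:792]
b=cv2.resize(t[150:240,400:500],(240,216),interpolation=cv2.INTER_CUBIC)
a[:216,-240:]=b; cv2.imwrite('pics/m2.png',a)
E
```

```text
7.7 [558.6671057  107.19626483 328.75355054] [-1.79940106e+02 -1.12809979e-02  9.44581713e+01]
[321.05830248 187.80773002]
card exp in top [431.1 200.7]
card exp in top [481.6 197.2]
211 107
```

View pics/m2.png

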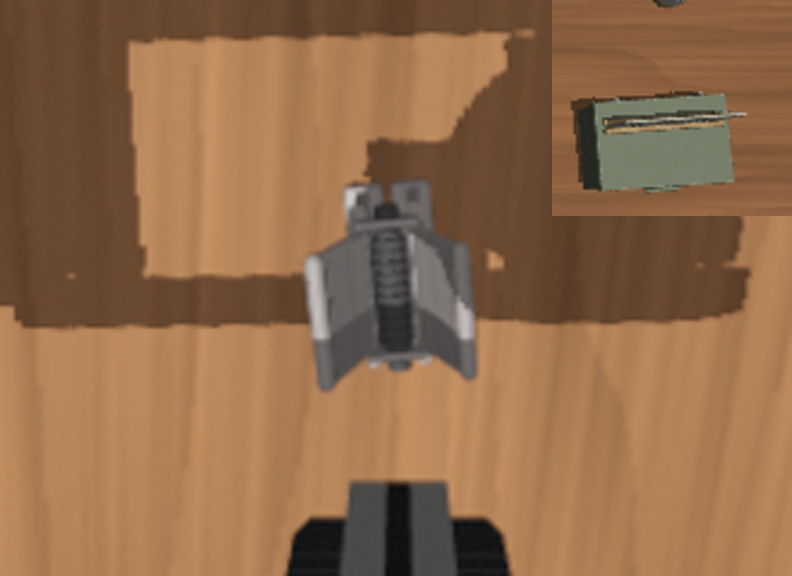

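The lid is closed, and the card's right end lies at top px (480.4,197.5) against an expected (481.6,197.2). The clip handles' rolled ends appear at crop corners (308,257), (323,388), (463,243) and (474,377).

```bash
python3 - <<'E'
from h import *
c=np.load('w2.npy',allow_pickle=True).item()
P=[plane(c,211+x/3.6,107+y/3.6,127) for x,y in((306,257),(322,390),(465,243),(475,378))]
P=np.array(P);print(P.round(1))
L=lambda a,b:np.linalg.norm(P[a]-P[b])
print('len',L(0,1),L(2,3),'wid',L(0,2),L(1,3),'centre',P.mean(0).round(1))
for a,b in((1,0),(3,2)): v=P[b]-P[a]; print('yaw from y axis',np.degrees(np.arctan2(-v[0],v[1])))
for a,b in((0,2),(1,3)): v=P[b]-P[a]; print('yaw from x axis',np.degrees(np.arctan2(v[1],v[0])))
# pin: ends of dark spring, z=87
for x,y in((388,205),(400,365)): print('pin end',plane(c,211+x/3.6,107+y/3.6,90).round(1))
# feet by right-back lips top corners z=55
ct=viewer.get_calibration('top')
# top-view check
for x,y in((528,95),(672,72),(555,250),(695,228)): print('top',plane(ct,290+(x-444)/8.9,190+y/8.9,126).round(1))
E
```

```text
[[530.1  98.4 127. ]
 [537.7  54.3 127. ]
 [579.7 106.7 127. ]
 [587.2  62.3 127. ]]
len 44.70163350946197 45.029845414297455 wid 50.31116556528374 50.130700619311526 centre [558.7  80.4 127. ]
yaw from y axis 9.82539522244405
yaw from y axis 9.59274596000738
yaw from x axis 9.598219883082935
yaw from x axis 9.222693270277997
pin end [554.8 110.3  90. ]
pin end [563.5  52.7  90. ]
top [578.5 108.3 126. ]
top [586.1  63.1 126. ]
top [530.   99.2 126. ]
top [537.2  55.5 126. ]
```

```bash
python3 - <<'E'
from h import *
goto((558.7,80.4,97),99.5)
E
```

```text
t 7.9 from [558.8 104.7 328.8] [-179.9    0.    94.4] -> [-0.0602 -0.0043  0.5796] [-0.0002  0.0001 -0.0141]
```

{"fn": "carry_out", "kwargs": {"increments": [-0.03, -0.002, 0, 0, 0, -0.007, 1, -0.06, -0.004, 0, 0, 0, -0.014, 1, -0.06, -0.004, 0, 0, 0, -0.014, 1, -0.06, -0.004, 0.05, 0, 0, -0.014, 1, -0.06, -0.004, 0.12, 0, 0, -0.014, 1, -0.06, -0.004, 0.2, 0, 0, -0.014, 1, -0.06, -0.004, 0.28, 0, 0, -0.014, 1, -0.06, -0.004, 0.35, 0, 0, -0.014, 1, -0.06, -0.004, 0.38, 0, 0, -0.014, 1, -0.06, -0.004, 0.38, 0, 0, -0.014, 1]}}

```text
time: 9.15
tool_pos: [558.4, 80.4, 175.9]
tcp_rot: [-179.9, -0.0, 99.4]
ft_force: [0.6, 0.5, 0.1]
finger_gap: 85.5
grip_force: 0.0
```

```bash
python3 - <<'E'
from h import *
print(sense()['finger_gap']); goto((558.7,80.4,97),99.5)
c=viewer.get_calibration('wrist'); im=viewer.snapshot('wrist')[:,:,::-1]; cv2.imwrite('pics/w3.png',im)
E
```

```text
85.51717847024698
t 9.15 from [558.4  80.4 175.9] [-179.9   -0.    99.4] -> [-0.0003  0.0013  0.1973] [-0.0004 -0.     -0.0004]
```

View pics/w3.png

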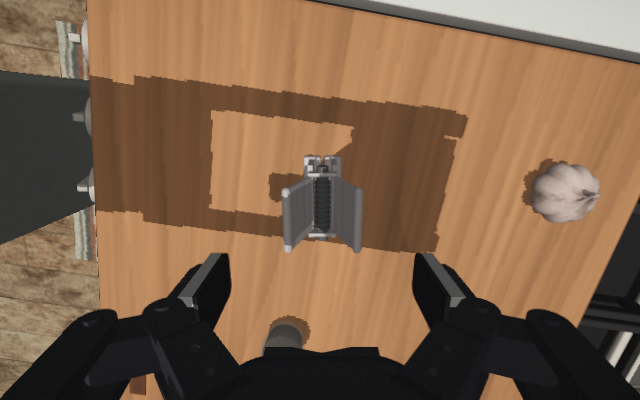

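The clip (handles at px 285–362, centre ≈322) lies midway between the fingers (230 and 415). I'll descend and squeeze.

{"fn": "carry_out", "kwargs": {"increments": [0, 0.001, 0.07, 0, 0, 0, 1, 0, 0.001, 0.14, 0, 0, 0, 1, 0, 0.001, 0.19, 0, 0, 0, 1, 0, 0.001, 0.197, 0, 0, 0, 1, 0, 0.001, 0.197, 0, 0, 0, 1, 0, 0.001, 0.197, 0, 0, 0, 0, 0, 0.001, 0.197, 0, 0, 0, -0.2, 0, 0.001, 0.197, 0, 0, 0, -0.4, 0, 0.001, 0.197, 0, 0, 0, -0.6, 0, 0.001, 0.197, 0, 0, 0, -1], "force": 40}}

```text
time: 10.45
tool_pos: [561.5, 80.4, 103.1]
tcp_rot: [179.8, 0.0, 99.4]
ft_force: [-10.2, -1.4, 26.8]
finger_gap: 27.0
grip_force: 37.8
```

{"fn": "carry_out", "kwargs": {"increments": [0, 0, 0, 0, 0, 0, -1, 0, 0, 0, 0, 0, 0, -1, 0, 0, 0, 0, 0, 0, -1, 0, 0, 0, 0, 0, 0, -1, 0, 0, -0.01, 0, 0, 0, -1, 0, 0, -0.03, 0, 0, 0, -1, 0, 0, -0.05, 0, 0, 0, -1, 0, 0, -0.07, 0, 0, 0, -1, 0, 0, -0.08, 0, 0, 0, -1, 0, 0, -0.08, 0, 0, 0, -1]}}

```text
time: 11.7
tool_pos: [559.9, 80.5, 130.9]
tcp_rot: [180.0, 0.0, 99.4]
ft_force: [-0.0, -0.0, -0.7]
finger_gap: 24.2
grip_force: 39.2
```

```bash
python3 - <<'E'
from h import *
p=boxw(22,6.4,0); print(p)
goto((p[0],p[1],320),94.4)
E
```

```text
[ 578.98804412 -294.401881     45.        ]
t 11.7 from [559.9  80.5 130.9] [180.    0.   99.4] -> [-0.9324 -0.1052 -0.4728] [0.0001 0.     0.0138]
```

{"fn": "carry_out", "kwargs": {"increments": [0, 0, -0.05, 0, 0, 0, -1, 0, 0, -0.13, 0, 0, 0, -1, 0, 0, -0.21, 0, 0, 0, -1, 0, 0, -0.29, 0, 0, 0, -1, 0, 0, -0.37, 0, 0, 0, -1, -0.03, 0, -0.44, 0, 0, 0, -1, -0.09, -0.01, -0.473, 0, 0, 0.002, -1, -0.17, -0.02, -0.473, 0, 0, 0.004, -1, -0.25, -0.03, -0.473, 0, 0, 0.006, -1, -0.33, -0.04, -0.473, 0, 0, 0.008, -1]}}

```text
time: 12.95
tool_pos: [565.3, -53.4, 321.1]
tcp_rot: [179.9, 0.0, 96.5]
ft_force: [0.2, -0.2, 0.4]
finger_gap: 24.8
grip_force: 39.2
```

```bash
python3 - <<'E'
from h import *
p=boxw(22,6.4,0)
goto((p[0],p[1],320),94.4)
E
```

```text
t 12.95 from [565.3 -53.4 321.1] [179.9   0.   96.5] -> [-0.6026 -0.034   0.003 ] [0.0002 0.     0.0058]
```

{"fn": "carry_out", "kwargs": {"increments": [-0.08, -0.005, 0, 0, 0, 0.001, -1, -0.17, -0.01, 0, 0, 0, 0.002, -1, -0.26, -0.015, 0, 0, 0, 0.003, -1, -0.35, -0.02, 0, 0, 0, 0.004, -1, -0.43, -0.025, 0, 0, 0, 0.005, -1, -0.5, -0.03, 0, 0, 0, 0.006, -1, -0.56, -0.034, 0, 0, 0, 0.006, -1, -0.6, -0.034, 0.003, 0, 0, 0.006, -1, -0.603, -0.034, 0.003, 0, 0, 0.006, -1, -0.603, -0.034, 0.003, 0, 0, 0.006, -1]}}

```text
time: 14.2
tool_pos: [579.3, -292.9, 318.5]
tcp_rot: [-180.0, -0.0, 94.4]
ft_force: [0.6, -0.4, -0.7]
finger_gap: 24.5
grip_force: 39.2
```

```bash
python3 - <<'E'
from h import *
s=sense(); print(s['tool_pos'],s['tcp_rot'],s['finger_gap'],s['grip_force'])
p=boxw(22,6.4,0); goto((p[0],p[1],254),94.4)
cw=viewer.get_calibration('wrist'); w=viewer.snapshot('wrist')[:,:,::-1]; t=viewer.snapshot('top')[:,:,::-1]; c=viewer.get_calibration('scene'); im=viewer.snapshot('scene')[:,:,::-1]
np.save('w4.npy',cw,allow_pickle=True)
for n,a in zip('wts',(w,t,im)): cv2.imwrite(f'pics/{n}4.png',a)
tp=s['tool_pos']
for d in(0,50): print(d,proj(c,tp-[0,0,d]).round(1),proj(cw,tp-[0,0,d]).round(1))
print('card',[proj(k,boxw(22,y,177.2)).round(1).tolist() for k in(c,cw) for y in(69.9,-57.1)])
m=np.zeros((600,800,3),np.uint8)
m[:,:400]=cv2.resize(im[75:195,330:410],(400,600),interpolation=cv2.INTER_CUBIC)
m[:400,400:]=cv2.resize(w[100:340,200:440],(400,400),interpolation=cv2.INTER_CUBIC); cv2.imwrite('pics/m4.png',m)
E
```

```text
[ 579.25264134 -292.9461602   318.51212217] [-1.79997554e+02 -2.63130094e-02  9.43576647e+01] 24.527875704259163 39.1526649822481
t 14.2 from [ 579.3 -292.9  318.5] [-180.    -0.    94.4] -> [-0.0037 -0.0009  0.1613] [-0.     -0.0001 -0.0001]
0 [367.2 115. ] [321.2 256.1]
50 [366.4 128.7] [321.3 221.4]
card [[359.7, 148.7], [371.7, 133.5], [320.6, 121.8], [321.1, 272.8]]
```

View pics/m4.png

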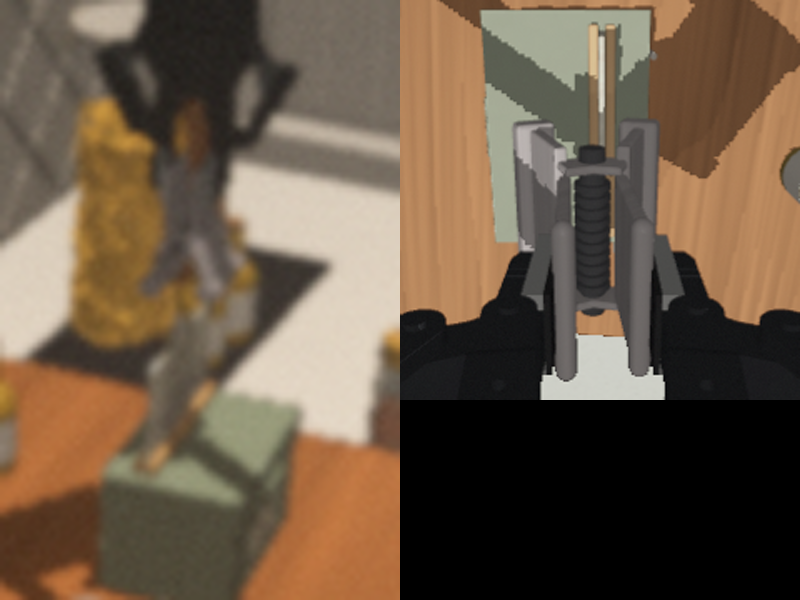

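The clip hangs gaping above the card, which shows in the wrist crop between its rails (~602,100). The jaws (crop 515–657, mid 586) sit a little to the −x side of the tool axis (602), so the clip is slightly tilted. I'll quantify this.

```bash
python3 - <<'E'
from h import *
cw=np.load('w4.npy',allow_pickle=True).item(); c=viewer.get_calibration('scene'); tp=sense()['tool_pos']
q=np.load('box.npy')
R=np.array([[np.cos(q[2]),np.sin(q[2])],[-np.sin(q[2]),np.cos(q[2])]])
f=lambda x,y:(200+(x-400)/1.6667,100+y/1.6667)
for n,x,y,d in(('lipL out top',514,124,45),('lipL in top',553,126,45),('lipR in',622,122,45),('lipR out',658,122,45),('pin +y',592,148,12),('pin -y',592,312,12),('handleL top',565,375,-28),('handleR top',641,372,-28)):
    P=plane(cw,*f(x,y),tp[2]-d); print(n,'rel tool along box x,y:',(R@(P-tp)[:2]).round(1))
for d in(45,50,55,60):
    for y in (-32,32):
        print(d,y,[((proj(c,tp+np.r_[R.T@np.array([x,y]),-d])-[330,75])*5).round(0).tolist() for x in(-35,-6,24)])
E
```

```text
lipL out top rel tool along box x,y: [-32.7  32.7]
lipL in top rel tool along box x,y: [-18.2  31.9]
lipR in rel tool along box x,y: [ 7.3 33.4]
lipR out rel tool along box x,y: [20.6 33.3]
pin +y rel tool along box x,y: [-3.1 32.1]
pin -y rel tool along box x,y: [ -3.6 -25.8]
handleL top rel tool along box x,y: [ -9.9 -19.4]
handleR top rel tool along box x,y: [ 10.2 -18.5]
45 -32 [[246.0, 252.0], [206.0, 245.0], [165.0, 238.0]]
45 32 [[217.0, 290.0], [175.0, 282.0], [133.0, 274.0]]
50 -32 [[245.0, 259.0], [205.0, 252.0], [164.0, 245.0]]
50 32 [[216.0, 296.0], [175.0, 289.0], [132.0, 281.0]]
55 -32 [[245.0, 266.0], [205.0, 258.0], [164.0, 251.0]]
55 32 [[216.0, 303.0], [174.0, 295.0], [132.0, 288.0]]
60 -32 [[244.0, 272.0], [204.0, 265.0], [163.0, 258.0]]
60 32 [[215.0, 310.0], [174.0, 302.0], [132.0, 294.0]]
```

{"fn": "carry_out", "kwargs": {"increments": [-0.002, 0.006, 0, 0, 0, 0, -1, -0.004, 0.0125, 0, 0, 0, 0, -1, -0.004, 0.0125, 0.02, 0, 0, 0, -1, -0.004, 0.0125, 0.05, 0, 0, 0, -1, -0.004, 0.0125, 0.075, 0, 0, 0, -1, -0.004, 0.0125, 0.095, 0, 0, 0, -1, -0.004, 0.0125, 0.115, 0, 0, 0, -1, -0.004, 0.0125, 0.135, 0, 0, 0, -1, -0.004, 0.0125, 0.15, 0, 0, 0, -1, -0.004, 0.0125, 0.154, 0, 0, 0, -1]}}

```text
time: 15.6
tool_pos: [584.0, -294.7, 256.3]
tcp_rot: [-180.0, -0.0, 94.3]
ft_force: [0.1, 0.2, -0.5]
finger_gap: 24.4
grip_force: 39.2
```

{"fn": "carry_out", "kwargs": {"increments": [0, 0, 0, 0, 0, 0, -1, 0, 0, 0, 0, 0, 0, -1, 0, 0, 0, 0, 0, 0, -1, 0, 0, 0, 0, 0, 0, -1, 0, 0, 0, 0, 0, 0, -1, 0, 0, 0, 0, 0, 0, -1, 0, 0, 0, 0, 0, 0, -1, 0, 0, 0, 0, 0, 0, -1, 0, 0, 0, 0, 0, 0, -1, 0, 0, 0, 0, 0, 0, -1]}}

```text
time: 16.85
tool_pos: [584.2, -294.8, 256.9]
tcp_rot: [-180.0, -0.0, 94.3]
ft_force: [0.3, 0.3, 0.2]
finger_gap: 24.4
grip_force: 39.2
```

```bash
python3 - <<'E'
from h import *
s=sense(); print(s['tool_pos'],s['ft_force'],s['finger_gap'],s['grip_force'],s['qd'])
w=viewer.snapshot('wrist')[:,:,::-1]; im=viewer.snapshot('scene')[:,:,::-1]
m=np.zeros((600,800,3),np.uint8)
m[:480,:320]=cv2.resize(im[85:205,330:410],(320,480),interpolation=cv2.INTER_CUBIC)
m[:480,320:]=cv2.resize(w[80:320,200:440],(480,480),interpolation=cv2.INTER_CUBIC); cv2.imwrite('pics/m5.png',m)
E
```

```text
[ 584.20998459 -294.8096378   256.88069771] [0.27402948 0.33878517 0.24979002] 24.389426097236665 39.15243787589134 [ 0.06591813  0.06145056  0.02768742 -0.03809303  0.05475641  0.03002442]
```

View pics/m5.png

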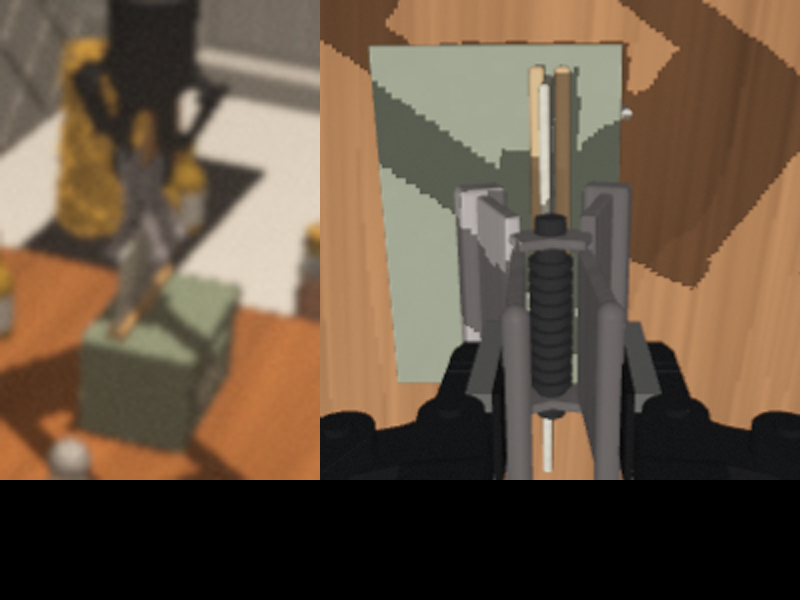

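The card (crop x≈545) runs midway between the jaws (458 and 630) and the wrist force is near zero. The scene crop shows the jaws straddling the card's top edge, so I'm handing in.

```bash
python3 -c "
from bench import order
print(order.hand_in())"
```

```text
the job is handed in; nothing more can be done
None
```

I closed the lid, and the gripper is holding the clip open over the top edge of the card, one jaw on each side with no contact force showing; I handed the job in at about 17 s, and no verdict was returned.

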